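# Slide a seed tray onto a narrow ledge and cover it

### The job

Slide the seed tray off the plywood stand, without lifting or tipping it, across the gap onto the narrow timber ledge beside the stand, so that it stands by itself with its middle over the middle of the ledge, its long side running along the ledge and nothing left resting on the stand. Then, with the tray standing free, take the grey cover by its grip and fit it right down over the tray's rim, leaving the tray balanced on the ledge. Leave the other things on the bench where they are.

Things in the scene. Friction and masses are not known exactly. Their poses are not given: they have to be found in the camera images.
- stand: Low plywood stand fixed to the bench: flat top 180 mm (x) by 130 mm (y), 80 mm above the bench. Origin on the bench under its middle. Position and yaw vary (x points away from the robot within 17 degrees). The ledge stands on one of its long sides (+y or -y), the caddy on the other.
- ledge: Fixed narrow light-wood batten on two steel feet: top 200 mm long (x), only 44 mm wide (y), 78 mm above the bench (2 mm lower than the stand), edges rounded 4 mm. Origin on the bench under its middle. Parallel to the stand, on either side of it, with a 36 to 42 mm open gap between (123 to 129 mm between centre lines).
- caddy: Low open black plastic caddy with a wooden dibber and labels in it, fixed, 170 mm (x) by 60 mm (y), 40 mm high, on the other side of the stand from the ledge (123 to 129 mm between the centre lines). Origin on the bench under its middle.
- tray: Black open seed tray with six brown coir discs fixed in it, standing on the stand, its length roughly along the stand's x: 150 mm (x) by 100 mm (y), 45 mm high, upright walls 4 mm thick, flat underside, 0.3 to 0.55 kg, weight in the middle, ordinary friction. Origin at the centre of its underside.
- cover: Loose grey plastic cover lying skirt down on the bench, 168 (x) by 118 mm (y). Skirt 15 mm deep, 162 by 112 mm inside (6 mm play all round the tray). Flat panel, top 19 mm up. Grip: a rib in the panel's middle, 70 mm along x, 16 mm thick (y), top 53 mm up. 0.14 kg. Origin: centre of the skirt's lower edge; fitted (either way round) it is 30 mm above the tray's origin.
- round_pot: Empty round black plant pot, 100 mm across, 90 mm high; a bystander. Origin at the centre of its underside.
- clay_pot: Empty terracotta-coloured pot, 84 mm across, 80 mm high; a bystander. Origin at the centre of its underside.
- square_pot: Empty square orange pot, 93 mm wide, 100 mm high; a bystander. Origin at the centre of its underside.
- spray: Green bottle, 68 mm across, 190 mm high; a bystander. Origin at the centre of its underside.
- trowel: Hand trowel with wooden handle lying along its x, 300 mm long, 28 mm high; a bystander. Origin on the bench, 100 mm from the handle's end.
- label_box: Small plywood box of white plant labels, 120 by 80 mm, about 95 mm high with the labels; a bystander. Origin at the centre of its underside.
There are look-alikes about, which are no part of the job. What is shaped like the cover but yellow is not meant.

How it is judged:
By the outcome, as a careful person would: the job done as asked, in the order asked, and still so for the second after the job is handed in, with the robot touching nothing.
It also fails if it takes over 59 s, if anything falls off the work surface, if the arm or the gripper's body presses on something with over 40 N, if the wrist force passes 120 N, or if a joint passes its speed limit or range.

### The arm

A 7-joint arm with a two-finger parallel gripper is mounted at the origin on the work surface. World frame = base frame: x ahead of the robot, y to its left, z up, the work surface at z = 0. Lengths are in m, angles in rad, forces in N, time in s.
With the tool pointing down it reaches from about 0.425 to 0.925 m from the base axis. Payload 6.8 kg.
Tool frame: the origin (TCP) lies midway between the tips of the shut fingers; the grasp point (between the pads) lies 19 mm behind it; z points along the fingers, x is the direction in which the jaws open and shut, and the axes are right-handed (so a half turn about z gives the same grasp; the last joint's range is limited). The gripper opens to 85 mm and grips with 20 to 120 N. Pads are 22 mm wide; open, the fingers measure 114 mm over their backs; the gripper's body (76 mm by 85 mm) begins 54 mm behind the grasp point. The pads swing forward as they close: fully open they stand 13 mm farther back than shut.
Start: joints at [-1.266, 0.477, 0.022, 1.555, -0.011, 1.109, -0.083], TCP at [0.271, 0.618, 0.231] pointing down, gripper open.
Joint ranges: [-2.96, 2.96], [-0.34, 2.1], [-1.41, 1.46], [0.24, 2.44], [-1.37, 4.51], [0.17, 1.92], [-2.96, 2.96]. Speed limits (rad/s): [2.39, 2.39, 3.14, 3.14, 3.14, 3.14, 3.14].

### API

Orientations are given as a unit quaternion [w, x, y, z].
In Python, from station import * gives the robot as it stands.
- The arm moves only by the shell command python3 -m handwheel 'ROWS' [FORCE]. ROWS is JSON, a list of rows, each an object of numbers: "grip": the finger opening in cm, from 0 to 8.54; "tx", "ty", "tz": the shift along the tool's x, y, z in cm; "yaw": the turn about the tool's z in degrees. In form: [{"grip": .., "tx": .., "ty": .., "tz": .., "yaw": ..}, ...]. A call has 1 to 5 rows; each row shifts and turns the commanded pose from where the row before left it, along the tool's axes as they then stand; what a row does not reach is not made up. A row lasts 1/10 s, in which the tool goes at most 50 mm and 8.59 degrees, less where a joint would pass 70% of its speed; a pose out of reach is approached as far as the arm can. A call is refused whole if a number of a shift passes 5 or a number of a turn 8.59, either way. A call with a gripper value outside its range is refused whole. The fingers move at their own pace and stop on an object; FORCE is the grip in N (left out, the last holds). Time passes only in rows, so rows that do not move let the fingers close. It gives the time, the measured TCP pose, the force and the opening at its end, in the units of the state.
- get_obs(): the state, without advancing time (a new reading comes with each control period).
- read_camera(name): name is "scene" or "top" or "wrist"; returns a dict with "image" (400x640x3 uint8, blue, green, red), "intrinsics" (3x3 intrinsics, pixels), "position" and "attitude" of the camera in the world; the wrist camera has in their place "hand_eye" (4x4, takes a point from camera to tool coordinates, whose origin is the TCP and whose axes are the tool frame's). Camera axes: x right, y down, z forward; pixel columns grow to the right and rows downward; lengths in m; the calibration is good to about 2 mm. A picture is of the moment at which its call begins: read the wrist's pose just before it. There is no depth.
- hand_in(): hands the job in, once; it reports no verdict.
The state is a dict: "t": time; "q": joint angles; "joint_vel": joint speeds; "joint_torque": joint torques, N m; "eef_pos": TCP position; "tool_rot": TCP orientation; "contact_force": force on the tool from outside, world axes, zero at the start; "torque": the same for the moment, N m; "gripper_width": opening from 0.0 (shut) to 1.0 (fully open).
Only numpy, scipy, OpenCV 4.12 (cv2) and the standard library are available. Lean on these libraries where they do the work, as an engineer would, in place of code of your own. Each camera call takes 0.05 s, during which the arm holds its last target. There are 200 camera calls.

## Working session

There is one attempt and no reset: what is moved stays moved. The work goes in short steps, Python scripts to look and compute and a shell command to move; the robot and the scene stay as the last step left them, time stands still between calls to the robot, and variables do not carry over. Pictures are saved under pics/ and viewed, about 8 in all and at most 12, crops included, and the job is handed in when it is done.

```bash
ls; mkdir -p pics; cat > h.py <<'E'
from station import *
import numpy as np, cv2
from scipy.spatial.transform import Rotation as R
def rot(a):
    a=np.array(a,float)
    return a if a.shape==(3,3) else R.from_quat(a,scalar_first=True).as_matrix()
def cam(n):
    o=get_obs(); c=read_camera(n)
    if n=='wrist':
        T=np.eye(4);T[:3,:3]=rot(o['tool_rot']);T[:3,3]=o['eef_pos']; M=T@np.array(c['hand_eye'])
        P,A=M[:3,3],M[:3,:3]
    else: P,A=np.array(c['position']),rot(c['attitude'])
    return c['image'],np.array(c['intrinsics']),P,A
def back(px,z,K,P,A):
    d=A@np.linalg.inv(K)@np.array([px[0],px[1],1.]); return P+d*(z-P[2])/d[2]
def proj(p,K,P,A):
    v=K@(A.T@(np.array(p)-P)); return v[:2]/v[2]
E
python3 - <<'E'
from h import *
print(get_obs())
for n in ('top','scene'):
    i,K,P,A=cam(n); cv2.imwrite(f'pics/{n}0.png',i); np.savez(f'{n}0.npz',K=K,P=P,A=A); print(K,P,A)
E
```

```text
pics
{'t': 0.0, 'q': array([-1.26611461,  0.47780671,  0.02230197,  1.55647329, -0.01149036,
        1.10928217, -0.08309144]), 'joint_vel': array([-7.25804263e-04, -3.74031672e-04, -2.23345031e-03, -3.56601016e-04,
       -1.88647059e-03,  8.12689876e-05, -1.19524498e-04]), 'joint_torque': array([ 8.19056959e-05, -5.96454334e+01,  1.60826448e+00, -2.81200755e+01,
        1.25520685e-02,  9.25564760e-03,  2.28182410e-05]), 'eef_pos': array([0.27053701, 0.61775801, 0.23031133]), 'tool_rot': array([ 5.56576818e-04,  8.36987358e-01,  5.47221450e-01, -7.33706937e-04]), 'contact_force': array([ 0.27361153,  0.18012878, -0.29509316]), 'torque': array([ 0.01638138, -0.04985554, -0.01180415]), 'gripper_width': 0.9998427744920918}
[[365.44434196   0.         323.45327111]
 [  0.         365.44434196 197.49467618]
 [  0.           0.           1.        ]] [ 0.39764721 -0.0058002   1.2049219 ] [[-0.02265347 -0.99586961  0.08792354]
 [-0.9991846   0.01961309 -0.03529113]
 [ 0.03342091 -0.08865131 -0.99550188]]
[[372.82598691   0.         325.06353393]
 [  0.         372.82598691 193.28153881]
 [  0.           0.           1.        ]] [1.19251445 0.35666073 0.82887785] [[-0.47389892  0.60624241 -0.63866263]
 [ 0.88054519  0.33262581 -0.33763921]
 [ 0.00774446 -0.72237816 -0.69145485]]
```

View pics/top0.png

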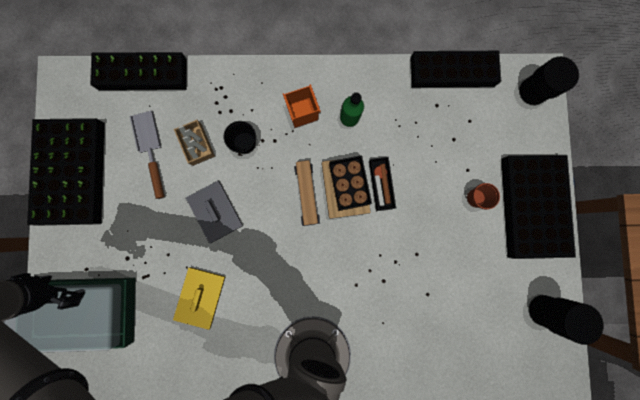

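View pics/scene0.png

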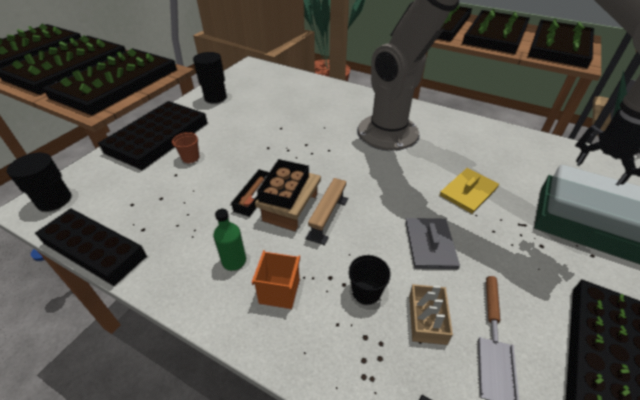

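Top view: the stand with the tray is at (348,185), the ledge at (307,192), which is the +y side, and the caddy at (382,183). Candidates for the cover:
- grey rib plate at (213,210)
- yellow one at (200,298), a look-alike
- grey trowel blade at (145,130), not the cover

I choose the grey one at (213,210).

```bash
python3 - <<'E'
from h import *
d=np.load('top0.npz');a=(d['K'],d['P'],d['A'])
for n,p,z in [('tray',(351,183),.125),('ledge',(307,192),.078),('ledgeN',(306,224),.078),('ledgeF',(304,160),.078),('caddy',(382,183),.04),('cover',(213,210),.02),('rib',(211,209),.05)]:
    print(n,back(p,z,*a).round(3))
o=get_obs();Rm=rot(o['tool_rot']);print(Rm.round(3))
i=cv2.imread('pics/top0.png')
c=np.hstack([cv2.resize(i[145:235,285:405],None,fx=4,fy=4,interpolation=2),cv2.resize(i[170:260,175:255],None,fx=4,fy=4,interpolation=2)])
cv2.imwrite('pics/crop0.png',c)
E
```

```text
tray [ 0.535 -0.127  0.125]
ledge [0.515 0.005 0.078]
ledgeN [0.416 0.01  0.078]
ledgeF [0.616 0.012 0.078]
caddy [ 0.544 -0.237  0.04 ]
cover [0.469 0.308 0.02 ]
rib [0.47  0.307 0.05 ]
[[ 0.401  0.916 -0.001]
 [ 0.916 -0.401 -0.002]
 [-0.002  0.    -1.   ]]
```

View pics/crop0.png

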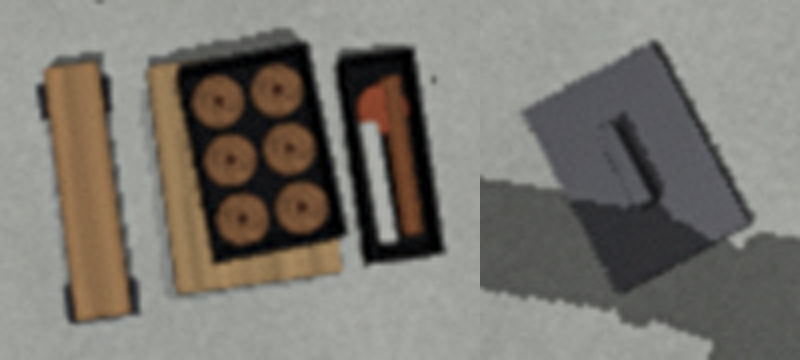

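The crop confirms the grey cover, with its rib along the long side (corners in crop (522,112), (655,42), (752,220), (624,293)). The tray is yawed a few degrees relative to the stand and ledge.

```bash
python3 - <<'E'
from h import *
d=np.load('top0.npz');a=(d['K'],d['P'],d['A'])
def pose(n,pts,off,z):
    w=np.array([back((off[0]+(x-off[2])/4+0*1,off[1]+y/4),z,*a)[:2] for x,y in pts]) # FL,FR,NR,NL
    v=(w[0]+w[1]-w[2]-w[3]); c=w.mean(0)
    print(n,'c',c.round(4),'yaw',np.degrees(np.arctan2(v[1],v[0])).round(2),'len',(np.linalg.norm(v)/2).round(4),'wid',(np.linalg.norm(w[0]+w[3]-w[1]-w[2])/2).round(4)); return c
o=(285,145,0)
pose('ledge',[(46,70),(102,62),(132,313),(74,321)],o,.078)
pose('tray',[(180,68),(305,43),(344,235),(215,262)],o,.125)
pose('caddy',[(338,53),(413,47),(442,250),(368,263)],o,.04)
w=[back((285+x/4,145+y/4),.08,*a)[:2] for x,y in [(148,63),(178,293)]];print('stand left edge',w)
pose('cover',[(522,112),(655,42),(752,220),(624,293)],(175,170,480),.019)
E
```

```text
ledge c [0.5132 0.0046] yaw 5.48 len 0.1966 wid 0.0445
tray c [ 0.5353 -0.1252] yaw 9.16 len 0.1475 wid 0.0973
caddy c [ 0.5433 -0.2392] yaw 6.01 len 0.1693 wid 0.0612
stand left edge [array([ 0.61214537, -0.04375248]), array([ 0.43250745, -0.06284585])]
cover c [0.4639 0.3036] yaw 28.62 len 0.1665 wid 0.1176
```

```bash
cat > go.py <<'E'
import sys
from h import *
# go.py x y z yawdeg : remaining motion to target TCP in tool axes (cm, deg)
x,y,z,w=map(float,sys.argv[1:5]); o=get_obs(); Rm=rot(o['tool_rot']); p=np.array(o['eef_pos'])
now=np.degrees(np.arctan2(Rm[1,0],Rm[0,0])); dy=(now-w+90)%180-90
a=np.radians(now-dy); X=np.array([np.cos(a),np.sin(a),0]); Y=np.array([X[1],-X[0],0])
d=np.array([x,y,z])-p
print('t',round(o['t'],2),'pos',p.round(4),'yaw',now.round(2),'q',np.round(o['q'],2),'F',np.round(o['contact_force'],1),'g',round(o['gripper_width'],2))
print('turn',dy.round(2),'then tx ty tz cm',(100*d@X).round(2),(100*d@Y).round(2),(-100*d[2]).round(2),'| before turn',(100*d@Rm).round(2))
E
Y='[{"yaw":7.5},{"yaw":7.5},{"yaw":7.5},{"yaw":7.5}]'
python3 -m handwheel '[{"yaw":7.6},{"yaw":7.6},{"yaw":7.6},{"yaw":7.6}]'
python3 -m handwheel '[{"yaw":7.6},{"yaw":7.6},{"yaw":7.5},{"yaw":7.5}]' 
python3 -m handwheel '[{"tx":0.95,"ty":4.5,"tz":-0.6},{"tx":0.95,"ty":4.5,"tz":-0.6},{"tx":0.95,"ty":4.5,"tz":-0.6},{"tx":0.95,"ty":4.5,"tz":-0.6}]'
python3 go.py 0.5 -0.1 0.33 5.8
```

```text
t 0.1 pos [0.2706 0.6178 0.2304] yaw 66.35 q [-1.27  0.48  0.02  1.56 -0.01  1.11 -0.08] F [-0.1 -0.9 -0.6] g 1.0
turn 60.55 then tx ty tz cm 15.57 73.73 -9.96 | before turn [-56.57  49.81  -9.86]invalid input
invalid input
invalid input
```

```bash
python3 -m handwheel '[{"grip":8.54,"tx":0,"ty":0,"tz":0,"yaw":7.6},{"grip":8.54,"tx":0,"ty":0,"tz":0,"yaw":7.6},{"grip":8.54,"tx":0,"ty":0,"tz":0,"yaw":7.6},{"grip":8.54,"tx":0,"ty":0,"tz":0,"yaw":7.6}]'
python3 go.py 0.5 -0.1 0.33 5.8
```

```text
t: 0.5
eef_pos: [0.2706, 0.618, 0.2308]
tool_rot: [0.0, 0.952, 0.306, -0.0]
contact_force: [0.3, 0.8, -0.3]
gripper_width: 0.993
t 0.5 pos [0.2706 0.618  0.2308] yaw 35.64 q [-1.35  0.48  0.14  1.56 -0.07  1.11 -0.57] F [ 0.3  0.8 -0.3] g 0.99
turn 29.84 then tx ty tz cm 15.56 73.75 -9.92 | before turn [-23.2   71.72  -9.86]
```

```bash
python3 -m handwheel '[{"grip":8.54,"tx":0,"ty":0,"tz":0,"yaw":7.5},{"grip":8.54,"tx":0,"ty":0,"tz":0,"yaw":7.5},{"grip":8.54,"tx":0,"ty":0,"tz":0,"yaw":7.5},{"grip":8.54,"tx":0,"ty":0,"tz":0,"yaw":7.3}]' >/dev/null
python3 -m handwheel '[{"grip":8.54,"tx":0.95,"ty":4.5,"tz":-0.6,"yaw":0},{"grip":8.54,"tx":0.95,"ty":4.5,"tz":-0.6,"yaw":0},{"grip":8.54,"tx":0.95,"ty":4.5,"tz":-0.6,"yaw":0},{"grip":8.54,"tx":0.95,"ty":4.5,"tz":-0.6,"yaw":0}]' >/dev/null
python3 -m handwheel '[{"grip":8.54,"tx":0.95,"ty":4.5,"tz":-0.6,"yaw":0},{"grip":8.54,"tx":0.95,"ty":4.5,"tz":-0.6,"yaw":0},{"grip":8.54,"tx":0.95,"ty":4.5,"tz":-0.6,"yaw":0},{"grip":8.54,"tx":0.95,"ty":4.5,"tz":-0.6,"yaw":0}]' >/dev/null
python3 -m handwheel '[{"grip":8.54,"tx":0.95,"ty":4.5,"tz":-0.6,"yaw":0},{"grip":8.54,"tx":0.95,"ty":4.5,"tz":-0.6,"yaw":0},{"grip":8.54,"tx":0.95,"ty":4.5,"tz":-0.6,"yaw":0},{"grip":8.54,"tx":0.95,"ty":4.5,"tz":-0.6,"yaw":0}]' >/dev/null
python3 go.py 0.5 -0.1 0.33 5.8
```

```text
t 2.1 pos [0.4419 0.0917 0.3035] yaw 6.15 q [-0.91  0.    0.58  2.   -0.    1.14 -0.22] F [ 0.5  0.6 -0.3] g 1.0
turn 0.35 then tx ty tz cm 3.84 19.66 -2.65 | before turn [ 3.72 19.68 -2.66]
```

```bash
python3 -m handwheel '[{"grip":8.54,"tx":0.95,"ty":4.7,"tz":-0.6,"yaw":0.3},{"grip":8.54,"tx":0.95,"ty":4.7,"tz":-0.6,"yaw":0},{"grip":8.54,"tx":0.95,"ty":4.7,"tz":-0.6,"yaw":0},{"grip":8.54,"tx":0.95,"ty":4.7,"tz":-0.6,"yaw":0},{"grip":8.54,"tx":0,"ty":0,"tz":0,"yaw":0}]' >/dev/null
python3 go.py 0.5 -0.1 0.33 5.8
python3 - <<'E'
from h import *
i,K,P,A=cam('wrist'); cv2.imwrite('pics/w1.png',i); np.savez('w1.npz',K=K,P=P,A=A); print(P,A.round(2))
E
```

```text
t 2.6 pos [ 0.4997 -0.0966  0.3284] yaw 5.27 q [-0.65  0.12  0.8   1.86 -0.09  1.19  0.27] F [-0.1 -0.1 -1.2] g 1.0
turn -0.53 then tx ty tz cm -0.01 0.34 -0.16 | before turn [-0.    0.34 -0.16]
[ 0.49218225 -0.02572124  0.47073743] [[ 1.    0.09  0.03]
 [ 0.09 -0.96 -0.28]
 [ 0.    0.28 -0.96]]
```

View pics/w1.png

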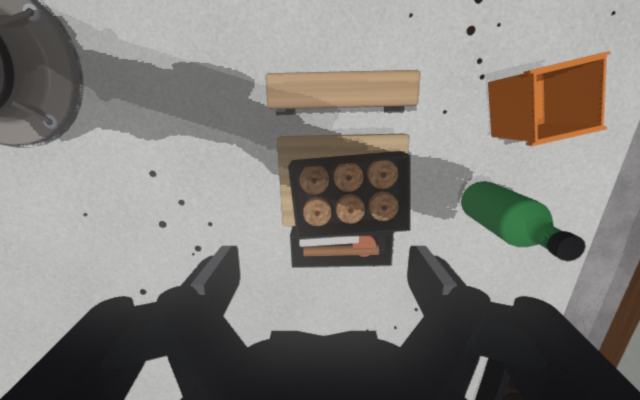

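The wrist view has the ledge top at (267,73)–(420,106), the tray rim at (289,160)–(411,236), and the open jaws spread along the tray's length.

```bash
cat > pz.py <<'E'
from h import *
def pose(n,pts,z,a):
    w=np.array([back(p,z,*a)[:2] for p in pts]); v=(w[0]+w[1]-w[2]-w[3]); c=w.mean(0)
    print(n,'c',c.round(4),'yaw',np.degrees(np.arctan2(v[1],v[0])).round(2),'len',(np.linalg.norm(v)/2).round(4),'wid',(np.linalg.norm(w[0]+w[3]-w[1]-w[2])/2).round(4)); return c
def ld(f):
    d=np.load(f); return d['K'],d['P'],d['A']
E
python3 - <<'E'
from pz import *
a=ld('w1.npz')
pose('ledge',[(419,70),(420,105.5),(267,108),(267,74)],.078,a)
pose('tray',[(409,152.5),(411,230),(293.5,236.5),(289.5,160)],.125,a)
pose('caddy',[(391,229),(392,264),(291,266),(291,229)],.04,a)
print([back(p,.08,*a).round(4) for p in [(409,135),(278,137)]])
E
```

```text
ledge c [0.516  0.0072] yaw 6.43 len 0.1972 wid 0.0421
tray c [ 0.5366 -0.1214] yaw 8.75 len 0.1498 wid 0.1013
caddy c [ 0.5426 -0.2341] yaw 5.87 len 0.1671 wid 0.0658
[array([ 0.6103, -0.0415,  0.08  ]), array([ 0.4352, -0.0603,  0.08  ])]
```

```bash
python3 go.py 0.5455 -0.2135 0.16 6
python3 -m handwheel '[{"grip":8.54,"tx":1.1,"ty":4.0,"tz":0,"yaw":-0.6},{"grip":8.54,"tx":1.1,"ty":4.0,"tz":1,"yaw":0},{"grip":8.54,"tx":1.1,"ty":4.1,"tz":3,"yaw":0},{"grip":8.54,"tx":0,"ty":0,"tz":4.5,"yaw":0},{"grip":8.54,"tx":0,"ty":0,"tz":4.5,"yaw":0}]' >/dev/null
python3 -m handwheel '[{"grip":8.54,"tx":0,"ty":0,"tz":3.5,"yaw":0},{"grip":8.54,"tx":0,"ty":0,"tz":0,"yaw":0}]' >/dev/null
python3 go.py 0.5455 -0.2135 0.082 6
```

```text
t 2.65 pos [ 0.4992 -0.0931  0.3275] yaw 5.45 q [-0.65  0.12  0.8   1.86 -0.09  1.2   0.27] F [-0.4  0.7  0.3] g 1.0
turn -0.55 then tx ty tz cm 3.35 12.46 16.75 | before turn [ 3.46 12.4  16.77]
t 3.35 pos [ 0.5413 -0.2017  0.1585] yaw 6.53 q [-0.3   0.49  0.74  1.89 -0.41  0.92  0.75] F [ 0.4 -0.3  0.2] g 1.0
turn 0.53 then tx ty tz cm 0.3 1.22 7.65 | before turn [0.36 1.26 7.64]
```

```bash

python3 -m handwheel '[{"grip":8.54,"tx":0.4,"ty":1.3,"tz":0,"yaw":0.5},{"grip":8.54,"tx":0,"ty":0,"tz":4,"yaw":0},{"grip":8.54,"tx":0,"ty":0,"tz":2,"yaw":0},{"grip":8.54,"tx":0,"ty":0,"tz":1.7,"yaw":0},{"grip":8.54,"tx":0,"ty":0,"tz":0,"yaw":0}]' >/dev/null
python3 go.py 0.5455 -0.2135 0.082 6
python3 - <<'E'
from h import *
i,K,P,A=cam('wrist'); cv2.imwrite('pics/w2.png',i); np.savez('w2.npz',K=K,P=P,A=A); print(P,A.round(2))
E
```

```text
t 3.85 pos [ 0.5502 -0.2171  0.0862] yaw 5.96 q [-0.21  0.61  0.66  1.91 -0.51  0.8   0.83] F [ 0.1 -0.3  0.6] g 1.0
turn -0.04 then tx ty tz cm -0.43 -0.41 0.42 | before turn [-0.43 -0.4   0.42]
[ 0.54224683 -0.1467151   0.22882516] [[ 0.99  0.1   0.03]
 [ 0.1  -0.95 -0.28]
 [-0.    0.28 -0.96]]
```

View pics/w2.png

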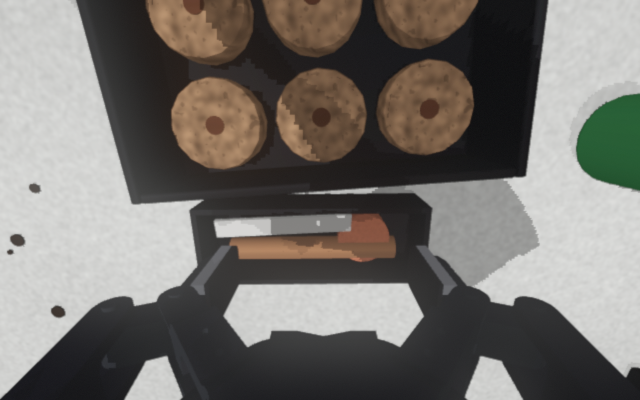

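Tray's near rim runs (133,203)–(525,176), with the jaws centred on it and clear of the caddy. Pushing begins.

```bash

python3 -m handwheel '[{"grip":8.54,"tx":-0.4,"ty":0,"tz":0.7,"yaw":0},{"grip":8.54,"tx":0,"ty":-1,"tz":0,"yaw":0},{"grip":8.54,"tx":0,"ty":-1,"tz":0,"yaw":0},{"grip":8.54,"tx":0,"ty":-0.5,"tz":0,"yaw":0},{"grip":8.54,"tx":0,"ty":0,"tz":0,"yaw":0}]' |grep -v rot
python3 -m handwheel '[{"grip":8.54,"tx":0,"ty":-0.5,"tz":0,"yaw":0}]'|grep -v rot
python3 -m handwheel '[{"grip":8.54,"tx":0,"ty":-0.5,"tz":0,"yaw":0}]'|grep -v rot
python3 -m handwheel '[{"grip":8.54,"tx":0,"ty":-0.5,"tz":0,"yaw":0}]'|grep -v rot
python3 go.py 0.5214 -0.0547 0.079 6
python3 - <<'E'
from pz import *
a=ld('w2.npz'); print(back((133,203),.125,*a),back((525,176),.125,*a))
i,K,P,A=cam('wrist'); cv2.imwrite('pics/w3.png',i); np.savez('w3.npz',K=K,P=P,A=A)
E
```

```text
t: 4.4
eef_pos: [0.5438, -0.1909, 0.0796]
contact_force: [-0.2, 0.4, -0.5]
gripper_width: 1.001
t: 4.5
eef_pos: [0.5431, -0.1882, 0.0798]
contact_force: [-0.1, -2.9, -0.5]
gripper_width: 0.999
t: 4.6
eef_pos: [0.5422, -0.1838, 0.0798]
contact_force: [-0.7, -4.1, 2.3]
gripper_width: 1.002
t: 4.7
eef_pos: [0.5416, -0.1788, 0.0798]
contact_force: [-0.9, -4.2, 3.1]
gripper_width: 0.998
t 4.7 pos [ 0.5416 -0.1788  0.0798] yaw 5.89 q [-0.28  0.59  0.66  1.97 -0.51  0.76  0.78] F [-0.9 -4.2  3.1] g 1.0
turn -0.11 then tx ty tz cm -0.71 -12.56 0.08 | before turn [ -0.73 -12.55   0.06]
[ 0.47333161 -0.18619338  0.125     ] [ 0.6190043  -0.16038823  0.125     ]
```

View pics/w3.png

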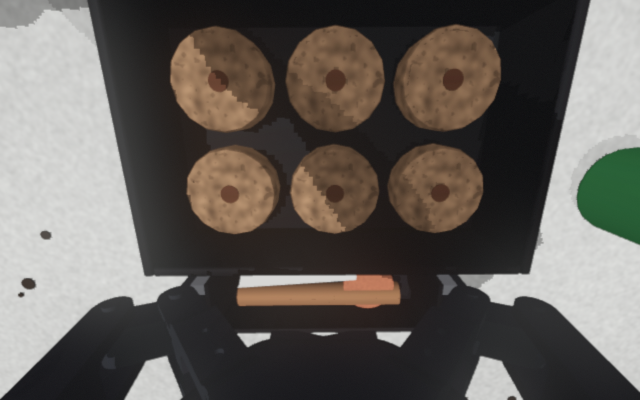

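The tray is now square to the jaws (near rim (145,274)–(530,272)), with a push force of about 4 N. Carrying on.

```bash
python3 - <<'E'
from pz import *
a=ld('w3.npz'); print(back((145,274),.125,*a),back((530,272),.125,*a))
E
for k in 1; do
python3 -m handwheel '[{"grip":8.54,"tx":-0.05,"ty":-0.8,"tz":0,"yaw":0},{"grip":8.54,"tx":-0.05,"ty":-0.8,"tz":0,"yaw":0},{"grip":8.54,"tx":-0.05,"ty":-0.8,"tz":0,"yaw":0},{"grip":8.54,"tx":-0.05,"ty":-0.8,"tz":0,"yaw":0},{"grip":8.54,"tx":-0.05,"ty":-0.8,"tz":0,"yaw":0}]'|grep -v rot
python3 -m handwheel '[{"grip":8.54,"tx":-0.05,"ty":-0.8,"tz":0,"yaw":0},{"grip":8.54,"tx":-0.05,"ty":-0.8,"tz":0,"yaw":0},{"grip":8.54,"tx":-0.05,"ty":-0.8,"tz":0,"yaw":0},{"grip":8.54,"tx":-0.05,"ty":-0.8,"tz":0,"yaw":0},{"grip":8.54,"tx":-0.05,"ty":-0.8,"tz":0,"yaw":0}]'|grep -v rot
done
python3 go.py 0.5214 -0.0547 0.079 6
python3 - <<'E'
from pz import *
i,K,P,A=cam('wrist'); cv2.imwrite('pics/w4.png',i); np.savez('w4.npz',K=K,P=P,A=A)
E
```

```text
[ 0.47120229 -0.1739215   0.125     ] [ 0.61882174 -0.15779072  0.125     ]
t: 5.25
eef_pos: [0.5354, -0.1376, 0.0796]
contact_force: [0.3, -4.4, 1.8]
gripper_width: 0.999
t: 5.75
eef_pos: [0.5287, -0.0986, 0.0797]
contact_force: [1.3, -5.4, 3.8]
gripper_width: 1.004
t 5.75 pos [ 0.5287 -0.0986  0.0797] yaw 5.93 q [-0.45  0.54  0.67  2.04 -0.51  0.72  0.65] F [ 1.3 -5.4  3.8] g 1.0
turn -0.07 then tx ty tz cm -0.27 -4.44 0.07 | before turn [-0.28 -4.44  0.07]
```

View pics/w4.png

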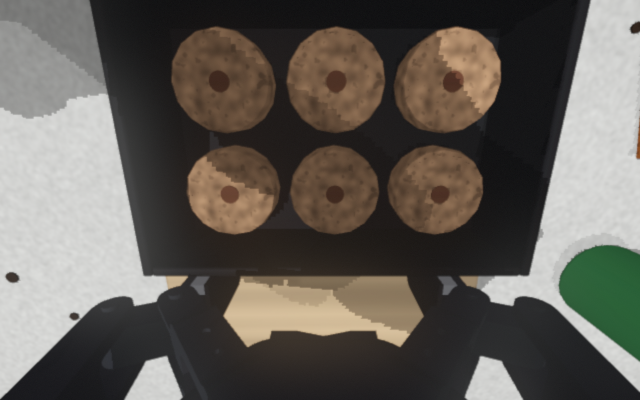

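The tray hasn't slipped against the pads; its rim sits at the same pixels as before. On across the gap, more slowly.

```bash

python3 -m handwheel '[{"grip":8.54,"tx":-0.08,"ty":-0.5,"tz":0,"yaw":0},{"grip":8.54,"tx":-0.08,"ty":-0.5,"tz":0,"yaw":0},{"grip":8.54,"tx":-0.08,"ty":-0.5,"tz":0,"yaw":0},{"grip":8.54,"tx":-0.08,"ty":-0.5,"tz":0,"yaw":0},{"grip":8.54,"tx":-0.08,"ty":-0.5,"tz":0,"yaw":0}]'|grep -v rot
python3 -m handwheel '[{"grip":8.54,"tx":-0.08,"ty":-0.5,"tz":0,"yaw":0},{"grip":8.54,"tx":-0.08,"ty":-0.5,"tz":0,"yaw":0},{"grip":8.54,"tx":-0.08,"ty":-0.5,"tz":0,"yaw":0},{"grip":8.54,"tx":-0.08,"ty":-0.4,"tz":0,"yaw":0},{"grip":8.54,"tx":0,"ty":0,"tz":0,"yaw":0}]'|grep -v rot
python3 go.py 0.5168 -0.0562 0.079 6
python3 - <<'E'
from pz import *
for n in ('wrist','scene','top'):
    i,K,P,A=cam(n); cv2.imwrite(f'pics/{n}5.png',i); np.savez(f'{n}5.npz',K=K,P=P,A=A)
    if n=='wrist': w=i
    if n=='scene': s=cv2.resize(i[140:260,230:390],None,fx=3,fy=3,interpolation=2)
    if n=='top': t=cv2.resize(i[145:235,285:405],None,fx=2.5,fy=2.5,interpolation=2)
c=np.zeros((585,800,3),np.uint8); c[:360,:480]=s; c[360:585,:300]=t; c[360:560,300:620]=cv2.resize(w,(320,200))
cv2.imwrite('pics/c5.png',c)
E
```

```text
t: 6.3
eef_pos: [0.5214, -0.0736, 0.0791]
contact_force: [0.9, -2.3, -1.4]
gripper_width: 1.0
t: 6.8
eef_pos: [0.5167, -0.0548, 0.0794]
contact_force: [0.3, -2.5, -0.8]
gripper_width: 0.997
t 6.8 pos [ 0.5167 -0.0548  0.0794] yaw 6.0 q [-0.54  0.52  0.68  2.08 -0.51  0.7   0.57] F [ 0.3 -2.5 -0.8] g 1.0
turn 0.0 then tx ty tz cm -0.0 0.14 0.04 | before turn [-0.    0.14  0.04]
```

View pics/c5.png

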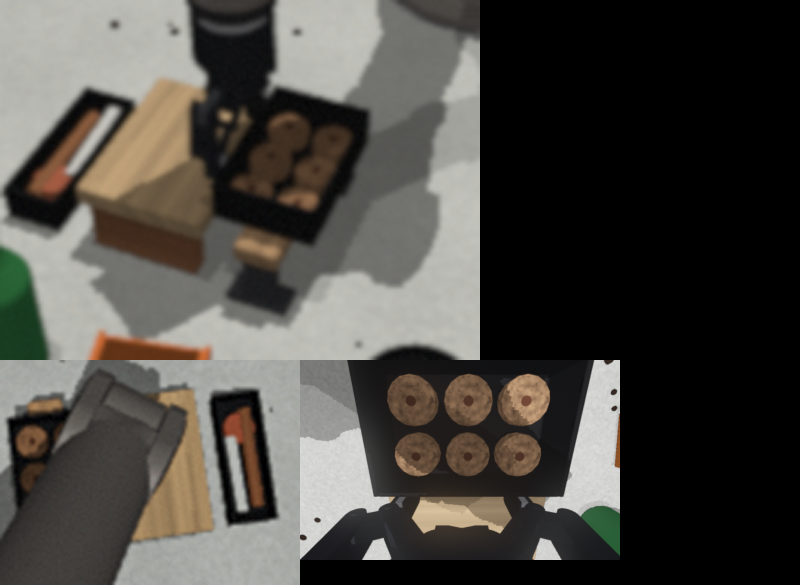

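The tray is level on the ledge and clear of the stand. Backing away, then checking from above.

```bash

python3 -m handwheel '[{"grip":8.54,"tx":0,"ty":0.5,"tz":0,"yaw":0},{"grip":8.54,"tx":0,"ty":1.5,"tz":0,"yaw":0},{"grip":8.54,"tx":0,"ty":2,"tz":-2,"yaw":0},{"grip":8.54,"tx":0,"ty":0,"tz":-4.5,"yaw":0},{"grip":8.54,"tx":0,"ty":0,"tz":-4.8,"yaw":0}]'|grep -v rot
python3 -m handwheel '[{"grip":8.54,"tx":-0.5,"ty":0,"tz":-4.8,"yaw":0},{"grip":8.54,"tx":-0.5,"ty":-1,"tz":-4.5,"yaw":0},{"grip":8.54,"tx":-0.5,"ty":-2,"tz":-3,"yaw":0},{"grip":8.54,"tx":0,"ty":-2,"tz":-2,"yaw":0},{"grip":8.54,"tx":0,"ty":0,"tz":0,"yaw":0}]'|grep -v rot
python3 go.py 0.5 -0.02 0.33 6
python3 - <<'E'
from pz import *
i,K,P,A=cam('wrist'); cv2.imwrite('pics/w6.png',i); np.savez('w6.npz',K=K,P=P,A=A)
c=cv2.resize(i[:260,170:570],None,fx=2,fy=2,interpolation=2); cv2.imwrite('pics/c6.png',c)
E
```

```text
t: 7.45
eef_pos: [0.5199, -0.0968, 0.1931]
contact_force: [1.7, 1.1, 0.6]
gripper_width: 0.999
t: 7.95
eef_pos: [0.5024, -0.045, 0.3381]
contact_force: [0.0, 0.9, -0.2]
gripper_width: 0.998
t 7.95 pos [ 0.5024 -0.045   0.3381] yaw 6.18 q [-0.85  0.11  0.91  1.86 -0.09  1.21  0.19] F [ 0.   0.9 -0.2] g 1.0
turn 0.18 then tx ty tz cm 0.03 -2.52 0.81 | before turn [ 0.03 -2.51  0.81]
```

View pics/c6.png

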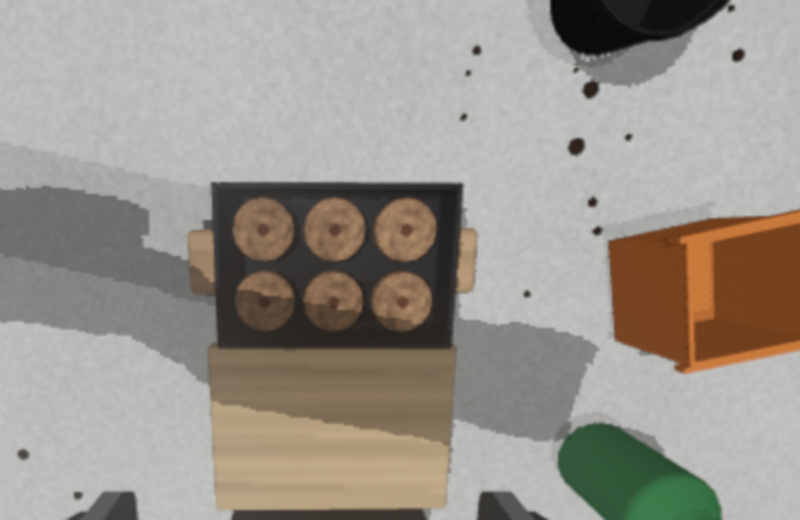

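```bash
python3 - <<'E'
from pz import *
a=ld('w6.npz'); f=lambda L:[(170+x/2,y/2) for x,y in L]
t=pose('tray',f([(462,183),(453,347),(218,347),(212,183)]),.125,a)
l=pose('ledge',f([(476,229.5),(475,292),(190,293),(189,231)]),.078,a)
print(pose('stand',f([(455,347),(446,508),(217,508),(210,348)]),.08,a))
d=t-l;u=np.radians(6);print('dx',d@[np.cos(u),np.sin(u)],'dy',d@[-np.sin(u),np.cos(u)])
print(get_obs()['t'])
d=np.load('top0.npz')
E
```

```text
tray c [0.5157 0.0061] yaw 6.17 len 0.148 wid 0.0978
ledge c [0.5156 0.0076] yaw 6.42 len 0.1973 wid 0.0418
stand c [ 0.5299 -0.1145] yaw 6.2 len 0.1766 wid 0.1266
[ 0.52989272 -0.11447863]
dx -4.19245406471593e-05 dy -0.0015041857376344888
8.0
```

Tray is centred on the ledge to 1.5 mm, parallel, and clear of the stand. Now the cover.

```bash

python3 -m handwheel '[{"grip":8.54,"tx":0,"ty":0,"tz":0,"yaw":8.4},{"grip":8.54,"tx":0,"ty":0,"tz":0,"yaw":8.4},{"grip":8.54,"tx":0,"ty":0,"tz":0,"yaw":8.4},{"grip":8.54,"tx":0,"ty":0,"tz":0,"yaw":8.4}]'|grep pos
python3 -m handwheel '[{"grip":8.54,"tx":0,"ty":0,"tz":0,"yaw":8.4},{"grip":8.54,"tx":0,"ty":0,"tz":0,"yaw":8.4},{"grip":8.54,"tx":0,"ty":0,"tz":0,"yaw":8.4},{"grip":8.54,"tx":0,"ty":0,"tz":0,"yaw":8.4}]'|grep pos
python3 -m handwheel '[{"grip":8.54,"tx":-4,"ty":-1.7,"tz":0,"yaw":0},{"grip":8.54,"tx":-4,"ty":-1.7,"tz":0,"yaw":0},{"grip":8.54,"tx":-4,"ty":-1.7,"tz":0,"yaw":0},{"grip":8.54,"tx":-4,"ty":-1.7,"tz":0,"yaw":0}]'|grep pos
python3 -m handwheel '[{"grip":8.54,"tx":-4,"ty":-1.7,"tz":0,"yaw":0},{"grip":8.54,"tx":-4,"ty":-1.7,"tz":0,"yaw":0},{"grip":8.54,"tx":-4,"ty":-1.7,"tz":0,"yaw":0},{"grip":8.54,"tx":-4,"ty":-1.7,"tz":0,"yaw":0}]'|grep pos
python3 go.py .466 .306 .33 -61.4
```

```text
eef_pos: [0.5001, -0.0488, 0.3341]
eef_pos: [0.5001, -0.0488, 0.3341]
eef_pos: [0.483, 0.1256, 0.3342]
eef_pos: [0.4663, 0.2987, 0.3339]
t 9.6 pos [0.4663 0.2987 0.3339] yaw -61.36 q [-1.39  0.24  0.86  1.76 -0.2   1.23 -1.54] F [ 1.  -0.4 -0.9] g 1.0
turn 0.04 then tx ty tz cm -0.65 -0.33 0.39 | before turn [-0.65 -0.33  0.39]
```

```bash

python3 -m handwheel '[{"grip":8.54,"tx":-0.3,"ty":-0.1,"tz":4.5,"yaw":0},{"grip":8.54,"tx":-0.3,"ty":-0.2,"tz":4,"yaw":0},{"grip":8.54,"tx":0,"ty":0,"tz":0,"yaw":0}]'|grep pos
python3 go.py .466 .306 .25 -61.4
python3 - <<'E'
from pz import *
i,K,P,A=cam('wrist'); cv2.imwrite('pics/w7.png',i); np.savez('w7.npz',K=K,P=P,A=A)
c=cv2.resize(i[60:320,130:530],None,fx=2,fy=2,interpolation=2); cv2.imwrite('pics/c7.png',c)
E
```

```text
eef_pos: [0.4631, 0.3027, 0.2445]
t 9.9 pos [0.4631 0.3027 0.2445] yaw -61.3 q [-1.34  0.34  0.82  1.87 -0.28  1.06 -1.48] F [-0.4 -0.8 -0.2] g 1.0
turn 0.1 then tx ty tz cm -0.15 -0.42 -0.55 | before turn [-0.15 -0.41 -0.56]
```

View pics/c7.png

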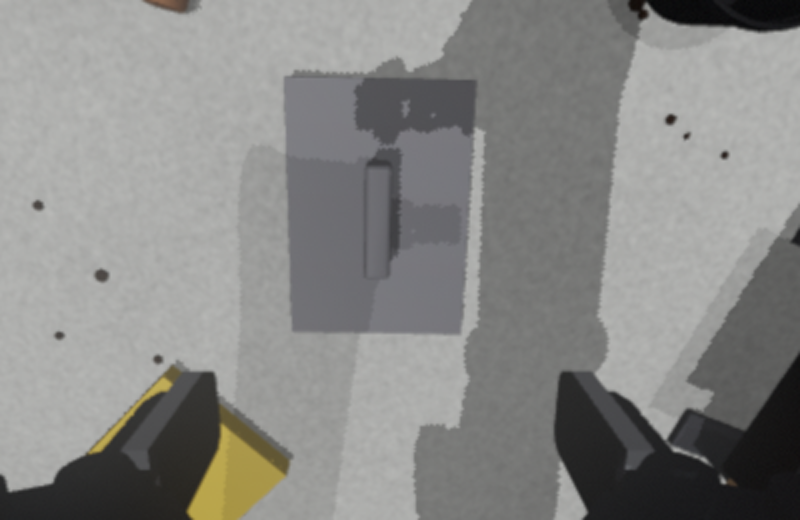

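The grey cover is confirmed: panel corners (284,77), (476,80), (461,333), (293,331), rib at (364–390, 163–278). The yellow look-alike is at (200,440).

```bash
python3 - <<'E'
from pz import *
a=ld('w7.npz'); f=lambda L:[(130+x/2,60+y/2) for x,y in L]
pose('cover',f([(284,77),(476,80),(461,333),(293,331)]),.019,a)
pose('rib',f([(366,165),(391,165),(388.5,278),(364.5,278)]),.053,a)
E
```

```text
cover c [0.4642 0.3081] yaw 27.81 len 0.1665 wid 0.1169
rib c [0.4645 0.3086] yaw 27.46 len 0.0682 wid 0.0146
```

```bash

python3 go.py .4645 .3085 .026 -62.3
python3 -m handwheel '[{"grip":8.54,"tx":-0.4,"ty":-0.4,"tz":0,"yaw":1.0},{"grip":8.54,"tx":0,"ty":0,"tz":4.5,"yaw":0},{"grip":8.54,"tx":0,"ty":0,"tz":4.5,"yaw":0},{"grip":8.54,"tx":0,"ty":0,"tz":4.5,"yaw":0},{"grip":8.54,"tx":0,"ty":0,"tz":0,"yaw":0}]'|grep pos
python3 go.py .4645 .3085 .026 -62.3
```

```text
t 9.95 pos [0.465  0.303  0.2477] yaw -61.37 q [-1.34  0.34  0.82  1.86 -0.28  1.07 -1.48] F [ 0.  -0.1  1.2] g 1.0
turn 0.93 then tx ty tz cm -0.51 -0.21 22.17 | before turn [-0.58 -0.36 22.17]
eef_pos: [0.4658, 0.3097, 0.1127]
t 10.45 pos [0.4658 0.3097 0.1127] yaw -62.29 q [-1.23  0.53  0.7   1.97 -0.46  0.82 -1.36] F [ 0.3 -0.1  0.2] g 1.0
turn 0.01 then tx ty tz cm 0.04 0.17 8.67 | before turn [0.03 0.12 8.67]
```

```bash

python3 -m handwheel '[{"grip":8.54,"tx":0,"ty":0.1,"tz":3.5,"yaw":0},{"grip":8.54,"tx":0,"ty":0,"tz":3.5,"yaw":0},{"grip":8.54,"tx":0,"ty":0,"tz":1.6,"yaw":0},{"grip":8.54,"tx":0,"ty":0,"tz":0,"yaw":0}]'|grep -v rot
python3 -m handwheel '[{"grip":0.5,"tx":0,"ty":0,"tz":0,"yaw":0},{"grip":0.5,"tx":0,"ty":0,"tz":0,"yaw":0},{"grip":0.5,"tx":0,"ty":0,"tz":0,"yaw":0},{"grip":0.5,"tx":0,"ty":0,"tz":0,"yaw":0},{"grip":0.5,"tx":0,"ty":0,"tz":0,"yaw":0}]' 40|grep -v rot
python3 -m handwheel '[{"grip":0.5,"tx":0,"ty":0,"tz":0,"yaw":0},{"grip":0.5,"tx":0,"ty":0,"tz":0,"yaw":0},{"grip":0.5,"tx":0,"ty":0,"tz":0,"yaw":0},{"grip":0.5,"tx":0,"ty":0,"tz":0,"yaw":0},{"grip":0.5,"tx":0,"ty":0,"tz":0,"yaw":0}]' 40|grep -v rot
python3 go.py .4645 .3085 .026 -62.3
```

```text
t: 10.85
eef_pos: [0.4673, 0.3107, 0.0301]
contact_force: [-0.2, 0.5, 0.1]
gripper_width: 1.001
t: 11.35
eef_pos: [0.467, 0.3107, 0.0301]
contact_force: [-1.0, -0.6, 0.8]
gripper_width: 0.178
t: 11.85
eef_pos: [0.467, 0.3107, 0.0301]
contact_force: [-1.1, -0.4, 5.6]
gripper_width: 0.18
t 11.85 pos [0.467  0.3107 0.0301] yaw -62.25 q [-1.14  0.65  0.59  2.01 -0.58  0.66 -1.26] F [-1.1 -0.4  5.6] g 0.18
turn 0.05 then tx ty tz cm 0.08 0.33 0.41 | before turn [0.08 0.33 0.41]
```

```bash

python3 -m handwheel '[{"grip":0.5,"tx":0,"ty":0,"tz":-1,"yaw":0},{"grip":0.5,"tx":0,"ty":0,"tz":-3,"yaw":0},{"grip":0.5,"tx":0,"ty":0,"tz":-4,"yaw":0},{"grip":0.5,"tx":0,"ty":0,"tz":-4.5,"yaw":0},{"grip":0.5,"tx":0,"ty":0,"tz":-4.5,"yaw":0}]' 60|grep -v rot
python3 -m handwheel '[{"grip":0.5,"tx":0,"ty":0,"tz":-2,"yaw":4.3},{"grip":0.5,"tx":0,"ty":0,"tz":0,"yaw":4.3},{"grip":0.5,"tx":0,"ty":0,"tz":0,"yaw":4.3},{"grip":0.5,"tx":0,"ty":0,"tz":0,"yaw":4.3},{"grip":0.5,"tx":0,"ty":0,"tz":0,"yaw":4.3}]' |grep -v rot
python3 go.py .519 .0069 .2 -83.8
```

```text
t: 12.35
eef_pos: [0.4662, 0.3097, 0.2012]
contact_force: [0.5, 0.8, -0.7]
gripper_width: 0.175
t: 12.85
eef_pos: [0.4663, 0.31, 0.2198]
contact_force: [0.5, 0.1, -1.8]
gripper_width: 0.172
t 12.85 pos [0.4663 0.31   0.2198] yaw -83.95 q [-1.4   0.42  0.91  1.89 -0.38  1.02 -1.78] F [ 0.5  0.1 -1.8] g 0.17
turn -0.15 then tx ty tz cm 30.7 -1.97 1.98 | before turn [30.7  -2.05  1.97]
```

```bash

python3 -m handwheel '[{"grip":0.5,"tx":3,"ty":-0.2,"tz":0,"yaw":0},{"grip":0.5,"tx":4,"ty":-0.25,"tz":0,"yaw":0},{"grip":0.5,"tx":4,"ty":-0.25,"tz":0,"yaw":0},{"grip":0.5,"tx":4,"ty":-0.25,"tz":0,"yaw":0},{"grip":0.5,"tx":4,"ty":-0.25,"tz":0,"yaw":0}]' |grep -v rot
python3 -m handwheel '[{"grip":0.5,"tx":4,"ty":-0.25,"tz":0,"yaw":0},{"grip":0.5,"tx":3,"ty":-0.2,"tz":0,"yaw":0},{"grip":0.5,"tx":2.5,"ty":-0.2,"tz":0,"yaw":0},{"grip":0.5,"tx":1.5,"ty":-0.1,"tz":0,"yaw":0},{"grip":0.5,"tx":0,"ty":0,"tz":0,"yaw":0}]' |grep -v rot
python3 go.py .519 .0069 .168 -83.8
```

```text
t: 13.35
eef_pos: [0.4989, 0.121, 0.2197]
contact_force: [0.3, 0.2, -1.1]
gripper_width: 0.174
t: 13.85
eef_pos: [0.5184, 0.0115, 0.2199]
contact_force: [0.4, 0.2, -0.8]
gripper_width: 0.176
t 13.85 pos [0.5184 0.0115 0.2199] yaw -84.03 q [-0.92  0.34  0.97  1.98 -0.34  0.99 -1.25] F [ 0.4  0.2 -0.8] g 0.18
turn -0.23 then tx ty tz cm 0.46 -0.01 5.19 | before turn [ 0.46 -0.01  5.19]
```

```bash

python3 -m handwheel '[{"grip":0.5,"tx":0.45,"ty":0,"tz":2,"yaw":-0.2},{"grip":0.5,"tx":0,"ty":0,"tz":2.2,"yaw":0},{"grip":0.5,"tx":0,"ty":0,"tz":1.2,"yaw":0},{"grip":0.5,"tx":0,"ty":0,"tz":0,"yaw":0},{"grip":0.5,"tx":0,"ty":0,"tz":0,"yaw":0}]' |grep -v rot
python3 go.py .519 .0069 .138 -83.8
python3 - <<'E'
from pz import *
i,K,P,A=cam('wrist'); s,Ks,Ps,As=cam('scene')
np.savez('w8.npz',K=K,P=P,A=A);np.savez('s8.npz',K=Ks,P=Ps,A=As);cv2.imwrite('pics/w8.png',i);cv2.imwrite('pics/s8.png',s)
# expected projected tray rim corners (red) and cover skirt bottom corners(green) in scene
u=np.radians(6.2);X=np.array([np.cos(u),np.sin(u)]);Y=np.array([-X[1],X[0]])
big=cv2.resize(s,None,fx=5,fy=5,interpolation=2)
def rect(c,l,w,z,col):
    c=np.array(c);q=[np.r_[c+X*l/2*a+Y*w/2*b,z] for a,b in((1,1),(1,-1),(-1,-1),(-1,1))]
    p=np.array([(proj(v,Ks,Ps,As)+.5)*5 for v in q]).astype(int); cv2.polylines(big,[p],True,col,1)
rect((.5157,.0065),.15,.1,.123,(0,0,255))
c=big[140*5:250*5,265*5:385*5]
out=np.zeros((600,800,3),np.uint8); out[:550,:600]=c; out[400:600,480:800]=cv2.resize(i,(320,200))
cv2.imwrite('pics/c8.png',out)
E
```

```text
t: 14.35
eef_pos: [0.5194, 0.0103, 0.1659]
contact_force: [-0.1, -0.1, -1.0]
gripper_width: 0.173
t 14.35 pos [0.5194 0.0103 0.1659] yaw -83.52 q [-0.85  0.42  0.9   2.03 -0.43  0.89 -1.17] F [-0.1 -0.1 -1. ] g 0.17
turn 0.28 then tx ty tz cm 0.33 0.07 2.79 | before turn [0.33 0.08 2.79]
```

View pics/c8.png

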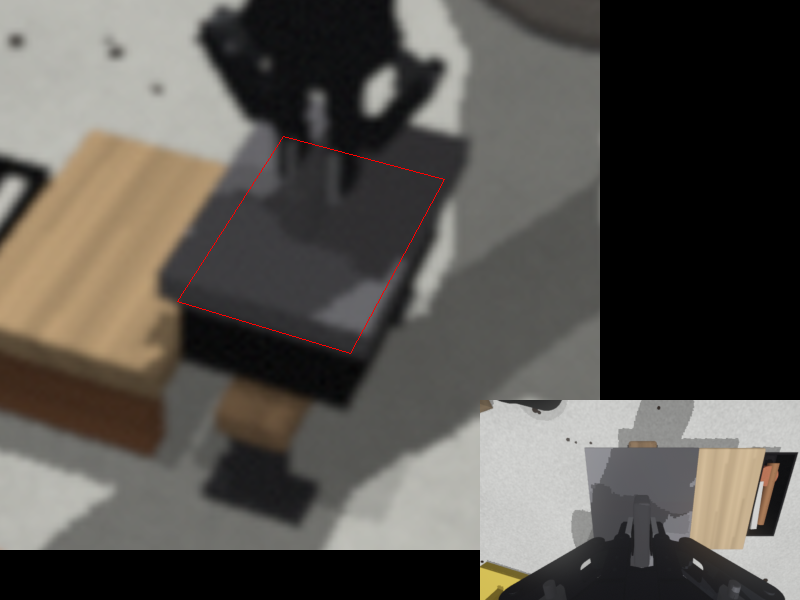

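Cover hovers over the tray, roughly centred (tray front corners about (181,303) and (355,352)). Checking the offset numerically before lowering.

```bash
python3 - <<'E'
from pz import *
w=cv2.imread('pics/w8.png');K,P,A=ld('w8.npz');Ks,Ps,As=ld('s8.npz')
o=get_obs();p=np.array(o['eef_pos']);Rm=rot(o['tool_rot']);print(p,o['t'])
c0=(p+Rm@[0,.0033,-.011]); print('cover centre by kinematics',c0)
u=np.radians(6.3);X=np.array([np.cos(u),np.sin(u)]);Y=np.array([-X[1],X[0]])
for s in(1,-1): print('expected wrist corner',proj(np.r_[c0[:2]+X*.084+s*Y*.059,c0[2]],K,P,A).round(1))
for s in(1,-1): print('scene far skirt-bottom corner', ((proj(np.r_[c0[:2]+X*.084+s*Y*.059,c0[2]-.019],Ks,Ps,As)+.5)*5-[1325,700]).round(), 'panel top',((proj(np.r_[c0[:2]+X*.084+s*Y*.059,c0[2]],Ks,Ps,As)+.5)*5-[1325,700]).round())
for y in (100,110,130):
    g=w[y].astype(int); d=np.abs(g[2:]-g[:-2]).sum(1); print(y,[(i+1,d[i]) for i in range(190,460) if d[i]>45])
for x in (280,340,400):
    g=w[:,x].astype(int); d=np.abs(g[2:]-g[:-2]).sum(1); print(x,[(i+1,d[i]) for i in range(70,120) if d[i]>45])
E
```

```text
[0.51986432 0.01005795 0.16633469] 14.45
cover centre by kinematics [0.51657001 0.00968268 0.17732999]
expected wrist corner [187.3  88.8]
expected wrist corner [460.6  89.8]
scene far skirt-bottom corner [368. 325.] panel top [369. 299.]
scene far skirt-bottom corner [156. 264.] panel top [154. 237.]
100 [(208, np.int64(116)), (209, np.int64(136)), (210, np.int64(50)), (261, np.int64(108)), (262, np.int64(94)), (437, np.int64(122)), (438, np.int64(187)), (439, np.int64(99))]
110 [(209, np.int64(94)), (210, np.int64(136)), (211, np.int64(61)), (260, np.int64(112)), (261, np.int64(94)), (436, np.int64(128)), (437, np.int64(185)), (438, np.int64(96))]
130 [(211, np.int64(80)), (212, np.int64(140)), (213, np.int64(82)), (252, np.int64(111)), (253, np.int64(94)), (433, np.int64(57)), (434, np.int64(156)), (435, np.int64(167)), (436, np.int64(67))]
280 [(94, np.int64(118)), (95, np.int64(113))]
340 [(81, np.int64(97)), (82, np.int64(75)), (94, np.int64(70)), (95, np.int64(62))]
400 [(94, np.int64(139)), (95, np.int64(134))]
```

```bash
python3 - <<'E'
from pz import *
a=ld('w8.npz')
w=[back(p,.1553,*a)[:2] for p in [(207.5,94.5),(438.5,94.5)]]; m=(w[0]+w[1])/2; v=w[0]-w[1]
yaw=np.arctan2(-v[0],v[1]); X=np.array([np.cos(yaw),np.sin(yaw)]);c=m-.084*X
print('width',np.linalg.norm(v),'yaw',np.degrees(yaw),'centre',c)
d=np.array([.5157,.0068])-c; Rm=rot(get_obs()['tool_rot']); print('need tool shift cm',(100*np.r_[d,0]@Rm).round(2))
Ks,Ps,As=ld('s8.npz')
Y=np.array([-X[1],X[0]])
for s in(1,-1): print('scene far corners bottom', ((proj(np.r_[c+X*.084+s*Y*.059,.136],Ks,Ps,As)+.5)*5-[1325,700]).round(), 'top',((proj(np.r_[c+X*.084+s*Y*.059,.1553],Ks,Ps,As)+.5)*5-[1325,700]).round())
E
```

```text
width 0.1170293415389122 yaw 6.49243220141136 centre [0.51592324 0.00977849]
need tool shift cm [ 0.29  0.06 -0.  ]
scene far corners bottom [368. 355.] top [369. 329.]
scene far corners bottom [159. 294.] top [157. 268.]
```

```bash

python3 -m handwheel '[{"grip":0.5,"tx":0.18,"ty":0.05,"tz":0.4,"yaw":0.2},{"grip":0.5,"tx":0,"ty":0,"tz":0.4,"yaw":0},{"grip":0.5,"tx":0,"ty":0,"tz":0.3,"yaw":0},{"grip":0.5,"tx":0,"ty":0,"tz":0,"yaw":0}]' |grep -v rot
python3 -m handwheel '[{"grip":0.5,"tx":0,"ty":0,"tz":0.3,"yaw":0},{"grip":0.5,"tx":0,"ty":0,"tz":0,"yaw":0}]' |grep -v rot
python3 -m handwheel '[{"grip":0.5,"tx":0,"ty":0,"tz":0.3,"yaw":0},{"grip":0.5,"tx":0,"ty":0,"tz":0,"yaw":0}]' |grep -v rot
python3 go.py .519 .0069 .138 -83.6
```

```text
t: 14.85
eef_pos: [0.5186, 0.008, 0.154]
contact_force: [0.7, -0.4, -1.6]
gripper_width: 0.175
t: 15.05
eef_pos: [0.5188, 0.008, 0.1511]
contact_force: [0.2, -0.3, -1.3]
gripper_width: 0.173
t: 15.25
eef_pos: [0.5187, 0.008, 0.1481]
contact_force: [0.4, -0.4, -0.2]
gripper_width: 0.172
t 15.25 pos [0.5187 0.008  0.1481] yaw -83.75 q [-0.82  0.45  0.88  2.05 -0.46  0.85 -1.14] F [ 0.4 -0.4 -0.2] g 0.17
turn -0.15 then tx ty tz cm 0.11 -0.02 1.01 | before turn [ 0.11 -0.02  1.01]
```

```bash

python3 -m handwheel '[{"grip":0.5,"tx":0,"ty":0,"tz":0.2,"yaw":0},{"grip":0.5,"tx":0,"ty":0,"tz":0,"yaw":0}]' |grep -E 'pos|force'
python3 -m handwheel '[{"grip":0.5,"tx":0,"ty":0,"tz":0.2,"yaw":0},{"grip":0.5,"tx":0,"ty":0,"tz":0,"yaw":0}]' |grep -E 'pos|force'
python3 -m handwheel '[{"grip":0.5,"tx":0,"ty":0,"tz":0.2,"yaw":0},{"grip":0.5,"tx":0,"ty":0,"tz":0,"yaw":0}]' |grep -E 'pos|force'
python3 -m handwheel '[{"grip":0.5,"tx":0,"ty":0,"tz":0.2,"yaw":0},{"grip":0.5,"tx":0,"ty":0,"tz":0,"yaw":0}]' |grep -E 'pos|force'
```

```text
eef_pos: [0.5188, 0.008, 0.1462]
contact_force: [0.9, -0.1, -1.8]
eef_pos: [0.5188, 0.008, 0.1442]
contact_force: [-0.1, 0.0, -1.6]
eef_pos: [0.5188, 0.008, 0.1422]
contact_force: [0.9, -0.1, -0.9]
eef_pos: [0.5187, 0.008, 0.1402]
contact_force: [0.1, 0.4, -1.4]
```

No contact, and the skirt is well below the rim. Final few millimetres.

```bash

python3 -m handwheel '[{"grip":0.5,"tx":0,"ty":0,"tz":0.1,"yaw":0},{"grip":0.5,"tx":0,"ty":0,"tz":0,"yaw":0}]' |grep -E 'pos|force'
python3 -m handwheel '[{"grip":0.5,"tx":0,"ty":0,"tz":0.1,"yaw":0},{"grip":0.5,"tx":0,"ty":0,"tz":0,"yaw":0}]' |grep -E 'pos|force'
python3 go.py .519 .0069 .138 -83.6
```

```text
eef_pos: [0.5189, 0.008, 0.1393]
contact_force: [0.3, 0.0, -1.3]
eef_pos: [0.5189, 0.008, 0.1383]
contact_force: [0.8, -0.4, -1.2]
t 16.45 pos [0.5189 0.008  0.1383] yaw -83.75 q [-0.81  0.46  0.86  2.05 -0.47  0.83 -1.13] F [ 0.8 -0.4 -1.2] g 0.18
turn -0.15 then tx ty tz cm 0.11 -0.0 0.03 | before turn [ 0.11 -0.    0.03]
```

```bash

python3 -m handwheel '[{"grip":0.5,"tx":0,"ty":0,"tz":0.1,"yaw":0},{"grip":0.5,"tx":0,"ty":0,"tz":0,"yaw":0}]' |grep -E 'pos|force'
python3 go.py .519 .0069 .138 -83.6|head -1

```

```text
eef_pos: [0.5189, 0.008, 0.1382]
contact_force: [-4.2, 0.5, 10.1]
t 16.65 pos [0.5189 0.008  0.1382] yaw -83.76 q [-0.8   0.46  0.86  2.05 -0.47  0.83 -1.13] F [-4.2  0.5 10.1] g 0.17
```

Seated at TCP z 0.138 as predicted (10 N reaction). Ease off, release and rise.

```bash

python3 -m handwheel '[{"grip":0.5,"tx":0,"ty":0,"tz":-0.1,"yaw":0},{"grip":1.8,"tx":0,"ty":0,"tz":0,"yaw":0},{"grip":2.4,"tx":0,"ty":0,"tz":0,"yaw":0},{"grip":4,"tx":0,"ty":0,"tz":0,"yaw":0},{"grip":5,"tx":0,"ty":0,"tz":0,"yaw":0}]' 20|grep -v rot
python3 -m handwheel '[{"grip":5,"tx":0,"ty":0,"tz":0,"yaw":0},{"grip":5,"tx":0,"ty":0,"tz":-1,"yaw":0},{"grip":5,"tx":0,"ty":0,"tz":-3,"yaw":0},{"grip":5,"tx":0,"ty":0,"tz":-4,"yaw":0},{"grip":5,"tx":0,"ty":0,"tz":-4,"yaw":0}]' |grep -v rot
python3 -m handwheel '[{"grip":5,"tx":0,"ty":0,"tz":-4,"yaw":0},{"grip":5,"tx":0,"ty":0,"tz":-4,"yaw":0},{"grip":5,"tx":0,"ty":0,"tz":0,"yaw":0},{"grip":5,"tx":0,"ty":0,"tz":0,"yaw":0}]' |grep -v rot
python3 - <<'E'
from pz import *
w,K,P,A=cam('wrist'); s,Ks,Ps,As=cam('scene'); np.savez('w9.npz',K=K,P=P,A=A);cv2.imwrite('pics/w9.png',w)
out=np.zeros((600,800,3),np.uint8)
out[:360,:480]=cv2.resize(s[140:260,230:390],None,fx=3,fy=3,interpolation=2)
out[200:600,320:800]=w[:,80:560]
cv2.imwrite('pics/c9.png',out)
E
```

```text
t: 17.15
eef_pos: [0.5189, 0.008, 0.1384]
contact_force: [-0.2, 0.1, 0.4]
gripper_width: 0.583
t: 17.65
eef_pos: [0.5186, 0.0074, 0.2601]
contact_force: [0.9, 0.4, 0.4]
gripper_width: 0.587
t: 18.05
eef_pos: [0.5192, 0.0079, 0.3394]
contact_force: [-0.6, 0.6, -1.0]
gripper_width: 0.587
```

View pics/c9.png

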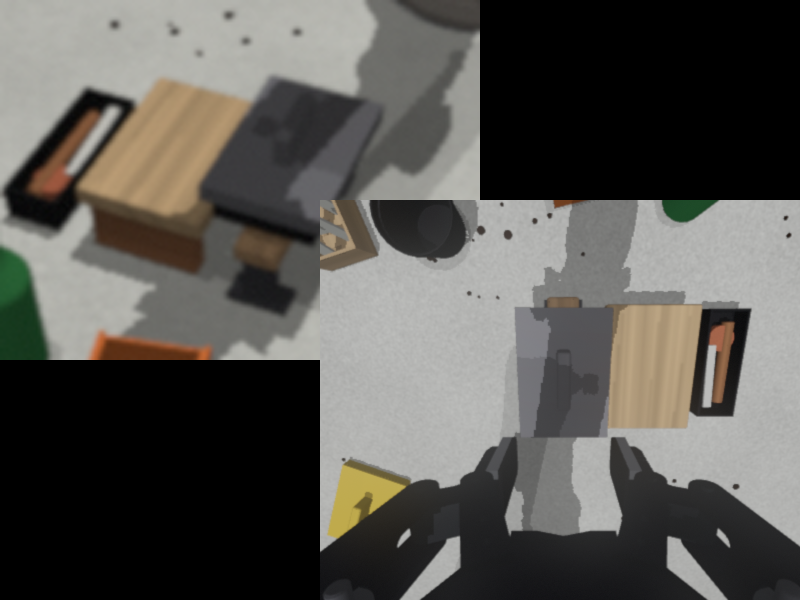

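```bash
python3 - <<'E'
from pz import *
a=ld('w9.npz')
pose('cover',[(275,107),(373,107),(368,238),(281,237)],.127,a)
print(get_obs()['t'],get_obs()['contact_force'])
hand_in()
E
```

```text
cover c [0.5158 0.0063] yaw 6.55 len 0.1682 wid 0.1171
18.15 [ 0.31933903 -0.00360841 -1.33958698]
the job is handed in; nothing more can be done
```

The seed tray is standing free on the ledge with the grey cover fitted over its rim. I handed the job in at about 18 s of the 59 s allowed; `hand_in()` gives no verdict.

- **Tray:** I pushed it off the stand and across the gap with the open jaws, without lifting it (about 5 N). After I backed away, the wrist camera put its middle 1.5 mm off the ledge's centre line and within 0.1 mm along it. It was parallel to within 0.3° and clear of the stand.
- **Cover:** I gripped the grey one by its rib and lowered it over the tray. It met no contact until it seated at the expected height, where it pressed back with about 10 N. I then eased off and released it.
- **Last checks:** The final picture shows the cover level, with its centre at (0.516, 0.006) m against the tray's (0.516, 0.006) m before covering and the ledge's (0.516, 0.008) m. The robot was touching nothing. I didn't touch the other things on the bench, and those in the final views look undisturbed.
- **Disagreement:** The cameras disagreed by 2–3 mm sideways on positions, about the calibration error. When lowering the cover I split that difference, which its 6 mm play easily allowed.

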